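# Set and store the length stop

### The job

Set the length stop on the bench: on the control box press the long bar key to wake it, then the round key to zero it, then turn the handwheel by its crank handle until the point on the carriage is lined up with the point of the index clamp, and last press the square key to store the setting. Push each key fully down and let it come up again before the next; press bar and round only before cranking, square only once the points are in line, and never the three-cornered key. Move the carriage only with the handwheel, leave it lined up, and leave the tape measure, jar and screwdriver where they are.

Things in the scene. Friction and masses are not known exactly. Their poses are not given: they have to be found in the camera images.
- bar_top (a point): centre of the top face of the long bar-shaped key, 64 mm along y and 24 mm along x, white plastic, on the grey control box. The four keys sit two by two on the box, 76 mm apart in its x and 82 mm in its y, in any order; each key's x, y axes are the box's. At rest the tops are 62 mm above the bench and stand 10 mm proud of the flat black bezel (70 x 78 mm) around each.
- bar_key (a joint): travel of the bar key, m: 0 up, 0.008 fully down; a spring returns it; it starts to move at about 1.5 N and is fully down at about 5 N, against a firm stop. A press counts from 0.005.
- round_top (a point): centre of the top face of the round key, 44 mm across, white plastic, on the grey control box. The four keys sit two by two on the box, 76 mm apart in its x and 82 mm in its y, in any order; each key's x, y axes are the box's. At rest the tops are 62 mm above the bench and stand 10 mm proud of the flat black bezel (70 x 78 mm) around each.
- round_key (a joint): travel of the round key, m: 0 up, 0.008 fully down; a spring returns it; it starts to move at about 1.5 N and is fully down at about 5 N, against a firm stop. A press counts from 0.005.
- square_top (a point): centre of the top face of the square key, 42 mm by 42 mm, white plastic, on the grey control box. The four keys sit two by two on the box, 76 mm apart in its x and 82 mm in its y, in any order; each key's x, y axes are the box's. At rest the tops are 62 mm above the bench and stand 10 mm proud of the flat black bezel (70 x 78 mm) around each.
- square_key (a joint): travel of the square key, m: 0 up, 0.008 fully down; a spring returns it; it starts to move at about 1.5 N and is fully down at about 5 N, against a firm stop. A press counts from 0.005.
- tri_top (a point): centre of the top face of the three-cornered key, 52 mm along each side, white plastic, on the grey control box. The four keys sit two by two on the box, 76 mm apart in its x and 82 mm in its y, in any order; each key's x, y axes are the box's. At rest the tops are 62 mm above the bench and stand 10 mm proud of the flat black bezel (70 x 78 mm) around each.
- tri_key (a joint): travel of the three-cornered key, m: 0 up, 0.008 fully down; a spring returns it; it starts to move at about 1.5 N and is fully down at about 5 N, against a firm stop. A press counts from 0.005.
- handle_grip (a point): middle of the crank handle that stands up on the handwheel, the place to grip: a vertical black plastic grip, 27 mm diameter, 63 mm tall (this point 34 mm above its foot, 29 mm below its top, 135 mm above the bench), 48 mm from the wheel's axis. The grip spins freely on its pin, so it can be held without turning the wrist. The flat steel wheel (130 mm diameter, top face 98 mm above the bench; hub top 106 mm) lies below it.
- crank_axis (a point): point on the vertical axis of the handwheel, 135 mm above the bench, level with the middle of the handle; its y axis points along the bed, away from the wheel
- crank (a joint): angle of the handwheel, rad, growing clockwise as seen from above; it starts at 0 to 2.5, clockwise moves the carriage away from the wheel along the bed, 36 mm for each full turn (5.73 mm per rad). About 3 N at the handle turns it; it stays where it is left. The travel never runs out before the index.
- carriage_pointer (a point): tip of the dark steel point on the carriage (the steel block 80 mm long with an upright stop plate, on the grey bed), 55.5 mm above the bench, over the scale; it moves along the bed as the handwheel turns. It lies 34 mm to the +x side of the bed's middle line, which runs through the wheel's axis.
- index_point (a point): tip of the matching dark steel point on the index clamp (block 30 x 36 mm, 62 mm tall, fixed to the bed's far side from the robot), 55.5 mm above the bench; 38 mm to the +x side of the bed's middle line; its y axis runs along the bed away from the wheel. The two tips face each other 4 mm apart when in line; at the start the carriage's is 28 to 68 mm nearer the wheel (0.8 to 1.9 turns).
- tape_mid (a point): middle of the tape measure (grey, 74 x 36 x 66 mm, standing on the bench), a bystander
- jar_mid (a point): middle of the glass jar with a steel lid (72 mm diameter, 90 mm tall), a bystander
- driver_grip (a point): grip of the screwdriver (200 mm long, lying on the bench), a bystander
- carriage: the carriage; origin on the bed's middle line at the carriage's underside, half-way along it
There are look-alikes about, which are no part of the job. What is shaped like the part that bears index_point but red is not meant.

How it is judged:
By the outcome, as a careful person would: the job done as asked, in the order asked, and still so for the second after the job is handed in, with the robot touching nothing.
It also fails if it takes over 67 s, if anything falls off the work surface, if the arm or the gripper's body presses on something with over 40 N, if the wrist force passes 120 N, or if a joint passes its speed limit or range.

### The arm

A 7-joint arm with a two-finger parallel gripper is mounted at the origin on the work surface. World frame = base frame: x ahead of the robot, y to its left, z up, the work surface at z = 0. Lengths are in m, angles in rad, forces in N, time in s.
With the tool pointing down it reaches from about 0.4 to 0.9 m from the base axis. Payload 5.5 kg.
Tool frame: the origin (TCP) lies on the mounting face of the last link; the fingertips stand 173 mm ahead of it and the grasp point (between the pads) lies 155 mm ahead of it (bot.tcp_to_tips is the distance from the TCP to the fingertips, in m); z points along the fingers, y is the direction in which the jaws open and shut (so a half turn about z gives the same grasp; the last joint's range is limited). The gripper opens to 85 mm and grips with 20 to 120 N. Pads are 22 mm wide; open, the fingers measure 114 mm over their backs; the gripper's body (76 mm by 85 mm) begins 54 mm behind the grasp point. The pads swing forward as they close: fully open they stand 13 mm farther back than shut.
Start: joints at [-0.846, 0.501, -0.427, 1.55, 0.221, 1.138, -0.21], TCP at [0.29, 0.582, 0.405] pointing down, gripper open.
Joint ranges: [-2.88, 2.88], [-0.31, 2.03], [-1.54, 1.56], [0.2, 2.42], [-1.41, 4.55], [0.19, 2.02], [-2.57, 2.57]. Speed limits (rad/s): [2.57, 2.57, 3.14, 3.14, 3.14, 3.14, 3.14].

### API

Orientations are given as a 3x3 rotation matrix whose columns are the frame's x, y, z axes.
In Python, from bench import status, vision, bot gives the robot as it stands. The module is installed in compiled form; this text tells all that it offers.
- The arm moves only by the tool drive_tool, never from a script. Its argument "targets" is text: rows parted by semicolons, each of 7 numbers parted by spaces: the shift along the tool's x, y, z in cm, then the turn, a rotation vector about the tool's x, y, z in degrees, then the closure in counts, from 0 (fully open) to 255 (shut). A call has 1 to 20 rows; each row is the pose to reach, as a shift and turn from the pose measured when the call began, along the tool's axes at that moment; what a row does not reach only later rows make up. A row lasts 1/8 s, in which the tool goes at most 62.5 mm and 10.7 degrees, less where a joint would pass 70% of its speed; a pose out of reach is approached as far as the arm can. A call with a gripper value outside its range is refused whole. The fingers move at their own pace and stop on an object; "force" is the grip in N (left out, the last holds). Time passes only in rows, so rows that repeat a pose let the fingers close. It gives the time, the measured TCP pose, the force and the opening at its end, in the units of the state.
- status.observe(): the state, without advancing time (a new reading comes with each control period).
- vision.capture(name): name is "scene" or "top"; returns a dict with "color" (480x640x3 uint8, red, green, blue), "mtx" (3x3 intrinsics, pixels), "k1" (the pictures are not rectified: a ray, as slopes to the right and down, at radius r is drawn at 1 + k1 r^2 times it, then the intrinsics apply), "view" (4x4, takes a point from world to camera coordinates). Camera axes: x right, y down, z forward; pixel columns grow to the right and rows downward; lengths in m; the calibration is good to about 2 mm. A picture is of the moment at which its call begins. There is no depth.
- bot.hand_in(): hands the job in, once; it reports no verdict.
The state is a dict: "time_s": time; "joint_positions": joint angles; "qvel": joint speeds; "effort": joint torques, N m; "ee_pos": TCP position; "orientation": TCP orientation; "wrist_force": force on the tool from outside, world axes, zero at the start; "wrist_torque": the same for the moment, N m; "width": opening from 0.0 (shut) to 1.0 (fully open).
Only numpy, scipy, OpenCV 4.12 (cv2) and the standard library are available. Lean on these libraries where they do the work, as an engineer would, in place of code of your own. Each camera call takes 0.05 s, during which the arm holds its last target.

## Working session

There is one attempt and no reset: what is moved stays moved. The work goes in short steps, Python scripts to look and compute and a tool call to move; the robot and the scene stay as the last step left them, time stands still between calls to the robot, and variables do not carry over. Pictures are saved under pics/ and viewed, and the job is handed in when it is done.

Besides the shell and the picture viewer there is one more tool, called after "Call:" by a JSON object that holds its "api" and its "payload". drive_tool: Moves the arm, as the interface text tells. Its arguments: {"type":"object","properties":{"targets":{"type":"string"},"force":{"type":"number"}},"required":["targets"]}

```bash
mkdir -p pics
cat > h.py <<'E'
import numpy as np, cv2, pickle
from bench import status, vision, bot
def cap(n,f):
    c=vision.capture(n); cv2.imwrite(f'pics/{f}.png',c['color'][:,:,::-1]); pickle.dump(c,open(f'{f}.pkl','wb')); return c
def load(f): return pickle.load(open(f'{f}.pkl','rb'))
def ray(c,u,v):
    K=np.array(c['mtx']); d=np.array([(u-K[0,2])/K[0,0],(v-K[1,2])/K[1,1]]); s=d.copy()
    for _ in range(30): s=d/(1+c['k1']*(s@s))
    V=np.array(c['view']); R=V[:3,:3]; o=-R.T@V[:3,3]; return o,R.T@np.array([s[0],s[1],1])
def onz(c,u,v,z):
    o,d=ray(c,u,v); return o+d*(z-o[2])/d[2]
def proj(c,p):
    V=np.array(c['view']); q=V[:3,:3]@np.array(p)+V[:3,3]; s=q[:2]/q[2]; s=s*(1+c['k1']*(s@s)); K=np.array(c['mtx']); return np.array([K[0,0]*s[0]+K[0,2],K[1,1]*s[1]+K[1,2]])
E
python3 - <<'E'
from h import *
for n in('scene','top'):
    c=cap(n,n+'0'); V=c['view']; print(n,c['mtx'],c['k1'],-V[:3,:3].T@V[:3,3],V[:3,:3])
s=status.observe(); print(s)
E
```

```text
scene [[514.40066384   0.         325.78276408]
 [  0.         514.40066384 240.32744209]
 [  0.           0.           1.        ]] 0.04381162656336324 [1.22384839 0.6766901  0.77077838] [[-0.75570068  0.6545948   0.02054568]
 [ 0.36225366  0.4439296  -0.81957233]
 [-0.54560862 -0.61190862 -0.57260726]]
top [[465.18254367   0.         321.82828538]
 [  0.         465.18254367 244.33987523]
 [  0.           0.           1.        ]] -0.07424808732306863 [ 0.42502469 -0.02947352  1.15577506] [[ 0.01456165 -0.9998493   0.00945188]
 [-0.9834494  -0.01602887 -0.18047256]
 [ 0.18059687 -0.00666747 -0.9835346 ]]
{'time_s': 0.1, 'joint_positions': array([-0.84579664,  0.50177481, -0.42678349,  1.5513582 ,  0.22078404,
        1.13831802, -0.21030503]), 'qvel': array([-0.00019014, -0.00350227,  0.00041987, -0.00077382,  0.00203601,
        0.00021431,  0.00026993]), 'effort': array([-1.22797387e-02, -5.70812237e+01, -5.83901033e+00, -2.81747371e+01,
        1.04527143e-02,  5.50633195e-03, -1.73346223e-05]), 'ee_pos': array([0.28952199, 0.58159301, 0.40374237]), 'orientation': array([[-8.95260107e-01,  4.45543034e-01, -8.63543110e-04],
       [ 4.45543866e-01,  8.95258696e-01, -1.59075951e-03],
       [ 6.43426594e-05, -1.80888987e-03, -9.99998362e-01]]), 'wrist_force': array([-0.19331889,  0.675385  ,  1.10114848]), 'wrist_torque': array([-0.00587424, -0.00190791, -0.01222844]), 'width': 1.0028409634505873}
```

View pics/top0.png

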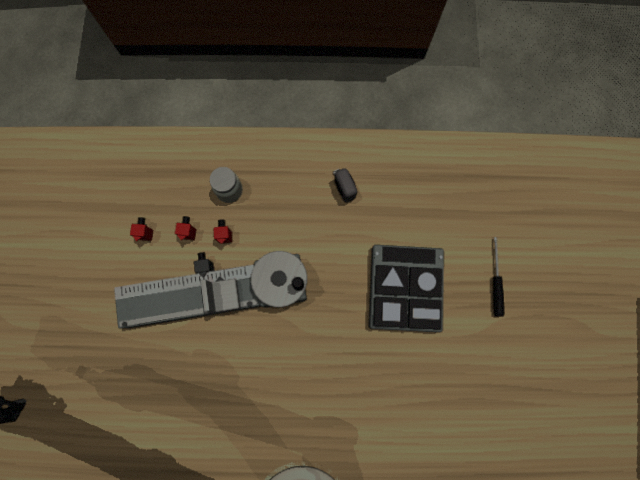

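View pics/scene0.png

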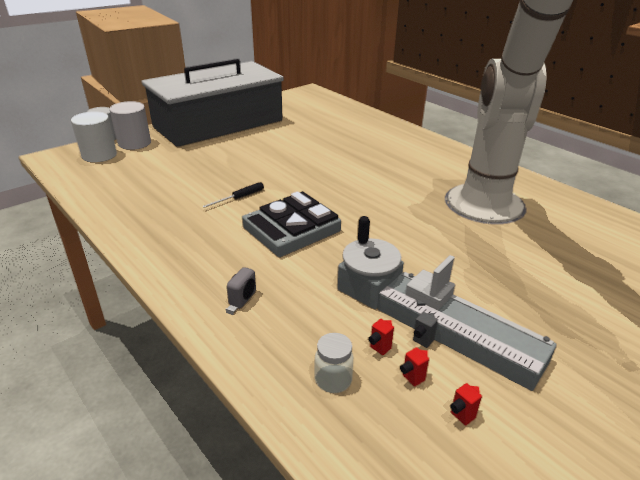

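The top view shows four white keys: triangle (392,279), round (427,281), square (391,312) and bar (426,314). The wheel is at (278,279) with its handle at about (298,284). The dark index clamp is at (203,265). The red look-alikes, which I'll ignore, are at (141,230), (185,229) and (222,233). Next I'll take a close crop and measure.

Run:
```python
from h import *
a=load('top0')['color'][:,:,::-1]; b=load('scene0')['color'][:,:,::-1]
A=cv2.resize(a[240:340,180:320],None,fx=5,fy=5,interpolation=cv2.INTER_CUBIC)
cv2.imwrite('pics/c1.png',A)
cv2.imwrite('pics/c2.png',cv2.resize(a[240:335,365:450],None,fx=6,fy=6,interpolation=cv2.INTER_CUBIC))
cv2.imwrite('pics/c3.png',cv2.resize(b[210:360,330:480],None,fx=4,fy=4,interpolation=cv2.INTER_CUBIC))
c=load('top0')
g=c['color'].astype(int); m=((g.min(2)>150)).astype(np.uint8); m[:240]=0;m[340:]=0;m[:,:365]=0;m[:,450:]=0
n,l,st,ce=cv2.connectedComponentsWithStats(m)
for i in range(1,n):
    if st[i,4]>30: print(st[i],ce[i],onz(c,*ce[i],.062))
c2=load('scene0');g=c2['color'].astype(int); m=((g.min(2)>150)).astype(np.uint8); m[:180]=0;m[255:]=0;m[:,:230]=0;m[:,350:]=0
n,l,st,ce=cv2.connectedComponentsWithStats(m)
for i in range(1,n):
    if st[i,4]>30: print(st[i],ce[i],onz(c2,*ce[i],.062))
```

```text
[291 191  20  12 115] [300.26086957 196.71304348] [ 0.46633615 -0.28208821  0.062     ]
[270 202  16   8 109] [277.33027523 205.43119266] [ 0.54231025 -0.28427284  0.062     ]
[309 204  21  12 141] [318.82978723 209.37588652] [ 0.46957208 -0.19979024  0.062     ]
[230 208  11  10  34] [234.76470588 212.70588235] [ 0.64926054 -0.32378793  0.062     ]
[287 213  19  10 108] [295.41666667 218.4537037 ] [ 0.5447486  -0.20361853  0.062     ]
[343 243   7  12  62] [346.5483871  249.70967742] [ 0.53587104 -0.02081096  0.062     ]
```

View pics/c1.png

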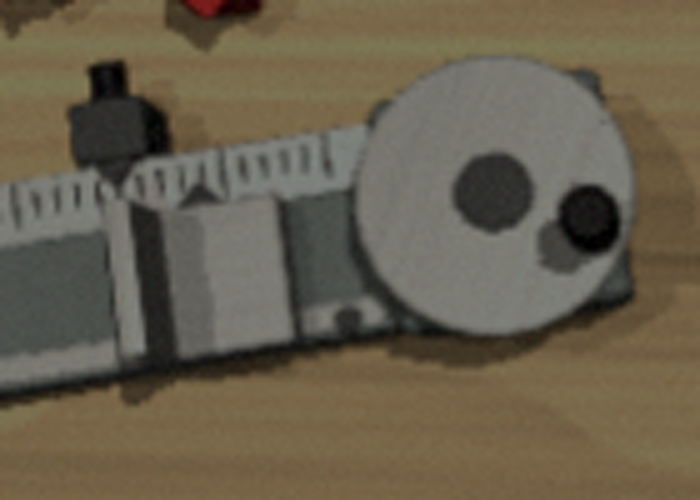

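View pics/c2.png

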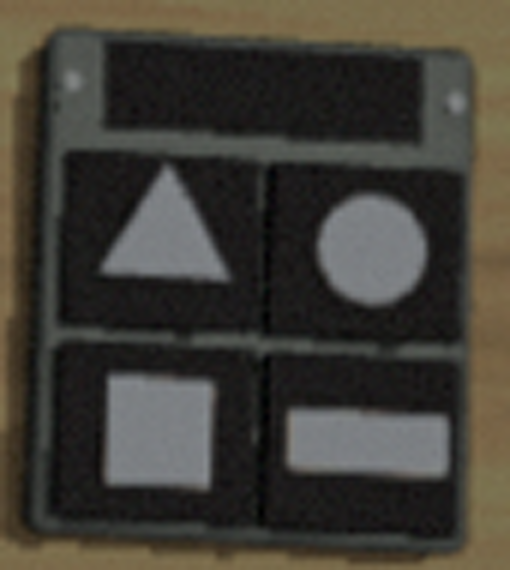

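View pics/c3.png

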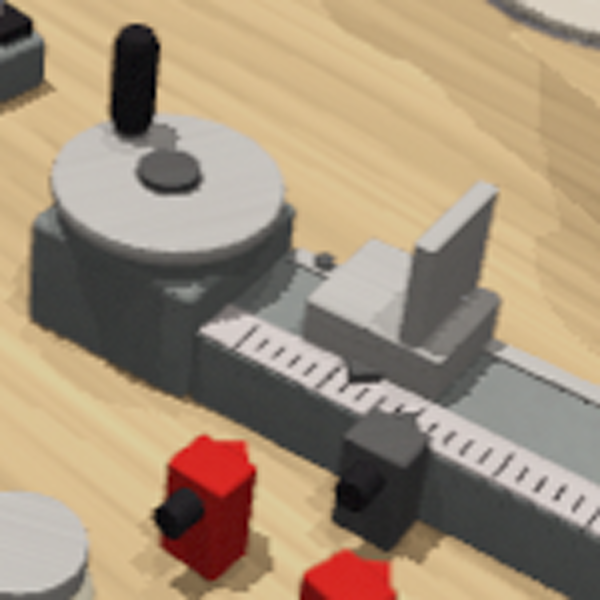

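Run:
```python
from h import *
c=load('top0'); g=c['color'].astype(int)
m=(g.min(2)>95).astype(np.uint8); m[:240]=0;m[340:]=0;m[:,:370]=0;m[:,445:]=0
n,l,st,ce=cv2.connectedComponentsWithStats(m)
for i in range(1,n):
    if st[i,4]>30: print(st[i],ce[i],onz(c,*ce[i],.062))
# wheel: undistort to plane .098 homography sample
cx,cy=onz(c,278,279,.098)[:2]
S=4000
def plane(c,z,x0,y0,w,h,s):  # rows: -x, cols: -y
    P=np.zeros((h,w,2),np.float32)
    for i in range(h):
        for j in range(w): P[i,j]=proj(c,[x0-(i-h/2)/s,y0-(j-w/2)/s,z])
    return cv2.remap(c['color'],P[...,0],P[...,1],cv2.INTER_CUBIC)
im=plane(c,.098,cx,cy,400,400,2000); cv2.imwrite('pics/w.png',im[:,:,::-1])
gr=cv2.medianBlur(cv2.cvtColor(im,cv2.COLOR_RGB2GRAY),5)
print(cv2.HoughCircles(gr,cv2.HOUGH_GRADIENT,1,50,param1=60,param2=15,minRadius=122,maxRadius=138),cx,cy)
im=plane(c,.106,cx,cy,400,400,2000); gr=cv2.medianBlur(cv2.cvtColor(im,cv2.COLOR_RGB2GRAY),5); print(cv2.HoughCircles(gr,cv2.HOUGH_GRADIENT,1,50,param1=60,param2=15,minRadius=20,maxRadius=45))
im2=plane(c,.0555,*onz(c,212,278,.0555)[:2],600,400,5000); print(onz(c,212,278,.0555)); cv2.imwrite('pics/p.png',im2[:,:,::-1])
s=load('scene0')
g=s['color'].astype(int);m=(g.max(2)<50).astype(np.uint8);m[:205]=0;m[245:]=0;m[:,:345]=0;m[:,385:]=0
n,l,st,ce=cv2.connectedComponentsWithStats(m)
for i in range(1,n): 
  if st[i,4]>30: print('handle scene',st[i],ce[i])
g=c['color'].astype(int);m=(g.max(2)<40).astype(np.uint8);m[:270]=0;m[300:]=0;m[:,:285]=0;m[:,312:]=0
n,l,st,ce=cv2.connectedComponentsWithStats(m)
for i in range(1,n): 
  if st[i,4]>10: print('handle top',st[i],ce[i],onz(c,*ce[i],.164))
```

```text
[382 268  20  18 199] [392.18592965 279.05527638] [ 0.54505403 -0.20460543  0.062     ]
[418 273  18  17 237] [426.58649789 281.13080169] [ 0.54121655 -0.28659036  0.062     ]
[383 303  17  18 300] [390.89 311.67] [ 0.46837434 -0.200767    0.062     ]
[413 309  27  10 251] [426.15537849 313.26294821] [ 0.46556807 -0.28387215  0.062     ]
[[[202.5 196.5 127.3]]] 0.537247574216397 0.06215560710745972
[[[202.5 198.5  36. ]
  [288.5 216.5  27.5]
  [ 62.5 316.5  29.9]
  [116.5 142.5  33.8]]]
[0.54140295 0.22311239 0.0555    ]
handle scene [358 216  12  28 264] [363.16287879 229.72348485]
handle top [292 277  12  14 127] [297.45669291 283.61417323] [0.52104031 0.01459339 0.164     ]
```

View pics/p.png

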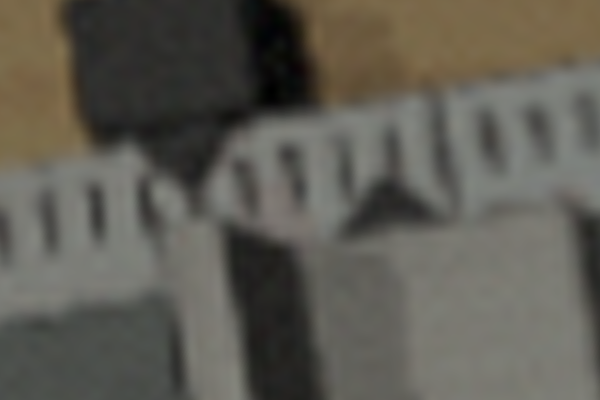

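View pics/w.png

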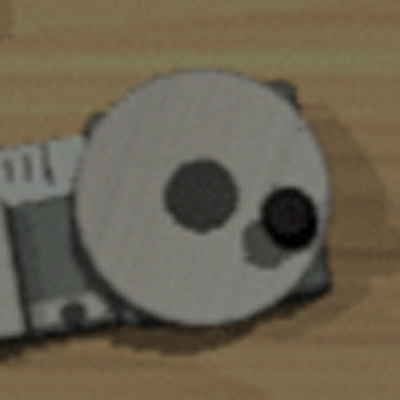

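```bash
cat >> h.py <<'E'
def delta(p,yaw_deg_world=0,yaxis=None):
    s=status.observe(); R=np.array(s['orientation'])
    t=R.T@(np.array(p)-s['ee_pos'])*100
    print('t',s['time_s'],'ee',s['ee_pos'].round(4),'f',s['wrist_force'].round(2),'w',round(s['width'],3))
    print('shift cm',t.round(2))
    if yaxis is not None:
        from scipy.spatial.transform import Rotation as Ro
        y=np.array([*yaxis,0.]);y/=np.linalg.norm(y);z=np.array([0,0,-1.]);T=np.c_[np.cross(y,z),y,z]
        print('rotvec',Ro.from_matrix(R.T@T).as_rotvec(degrees=True).round(2))
    return t
E
python3 - <<'E'
from h import *
delta([.466,-.283,.30],yaxis=[.003,.083])
delta([.466,-.283,.25],yaxis=[.003,.083])
E
```

```text
t 0.1 ee [0.2895 0.5816 0.4037] f [-0.19  0.68  1.1 ] w 1.003
shift cm [-54.32 -69.52  10.5 ]
rotvec [ -0.1   -0.03 -24.39]
t 0.1 ee [0.2895 0.5816 0.4037] f [-0.19  0.68  1.1 ] w 1.003
shift cm [-54.32 -69.51  15.5 ]
rotvec [ -0.1   -0.03 -24.39]
```

Call:
{"api": "drive_tool", "payload": {"targets": "-3.5 -4.5 0 0 0 -2 255; -7 -9 0 0 0 -4 255; -10.5 -13.5 0 0 0 -6 255; -14 -18 0 0 0 -8 255; -17.5 -22.5 0 0 0 -10 255; -21 -27 0 0 0 -12 255; -24.5 -31.5 0 0 0 -14 255; -28 -36 0 0 0 -16 255; -31.5 -40.5 0 0 0 -18 255; -35 -45 0 0 0 -20 255; -39 -50 0 0 0 -21 255; -43 -55 0 0 0 -22 255; -47 -60 2 0 0 -23 255; -51 -65 4 0 0 -24 255; -54.3 -69.5 7 0 0 -24.4 255; -54.3 -69.5 11 0 0 -24.4 255; -54.3 -69.5 15 0 0 -24.4 255; -54.3 -69.5 15 0 0 -24.4 255; -54.3 -69.5 15 0 0 -24.4 255", "force": 40}}

```text
time_s: 2.48
ee_pos: [0.4664, -0.2828, 0.256]
orientation: [[-0.999, 0.035, 0.0], [0.035, 0.999, -0.002], [-0.0, -0.002, -1.0]]
wrist_force: [-0.5, 0.7, 0.1]
width: 0.0
```

Run:
```python
from h import *
delta([.466,-.283,.2255],yaxis=[.003,.083])
for n in('scene','top'): c=cap(n,n+'1')
a=cv2.imread('pics/scene1.png');cv2.imwrite('pics/s1c.png',cv2.resize(a[100:260,200:380],None,fx=4,fy=3.7))
```

```text
t 2.475 ee [ 0.4664 -0.2828  0.256 ] f [-0.45  0.71  0.08] w 0.0
shift cm [ 0.04 -0.02  3.05]
rotvec [-0.11  0.01  0.04]
```

View pics/s1c.png

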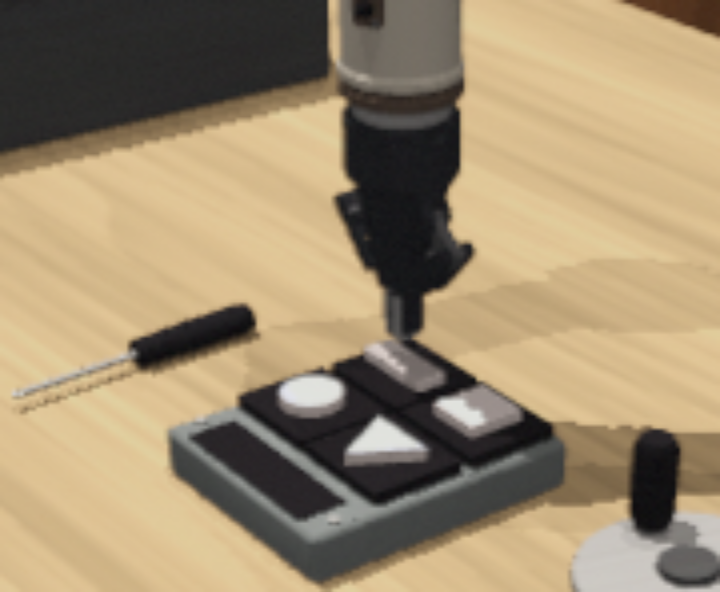

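The shut fingertips are over the bar key (crop (405,335)), about 2 cm above it. Pressing now.

Call:
{"api": "drive_tool", "payload": {"targets": "0 0 1 0 0 0 255; 0 0 1.8 0 0 0 255; 0 0 2.3 0 0 0 255; 0 0 2.6 0 0 0 255; 0 0 2.9 0 0 0 255; 0 0 3 0 0 0 255; 0 0 3 0 0 0 255"}}

```text
time_s: 3.45
ee_pos: [0.4669, -0.2829, 0.2275]
orientation: [[-0.999, 0.035, 0.002], [0.035, 0.999, -0.003], [-0.002, -0.003, -1.0]]
wrist_force: [-3.4, 2.2, 8.8]
width: -0.002
```

Call:
{"api": "drive_tool", "payload": {"targets": "0 0 -1 0 0 0 255; 0 0 -2 0 0 0 255; 0 0 -3 0 0 0 255; -2.5 0 -3 0 0 0 255; -5 0 -3 0 0 0 255; -7.5 0 -3 0 0 0 255; -7.5 0 -3 0 0 0 255; -7.5 0 -3 0 0 0 255; -7.5 0 -1.8 0 0 0 255; -7.5 0 -1 0 0 0 255; -7.5 0 -0.6 0 0 0 255; -7.5 0 -0.2 0 0 0 255; -7.5 0 0 0 0 0 255; -7.5 0 0.1 0 0 0 255; -7.5 0 0.1 0 0 0 255"}}

```text
time_s: 5.32
ee_pos: [0.5413, -0.2856, 0.2275]
orientation: [[-0.999, 0.036, 0.001], [0.036, 0.999, -0.002], [-0.001, -0.002, -1.0]]
wrist_force: [-6.5, 2.2, 9.0]
width: 0.0
```

Run:
```python
from h import *
s=load('scene0');print(onz(s,363.2,229.7,.132), onz(s,363.2,229.7,.135))
delta([.521,.0155,.38]); delta([.521,.0155,.293])
```

```text
[0.52298719 0.01567753 0.132     ] [0.52627876 0.01878195 0.135     ]
t 5.325 ee [ 0.5413 -0.2856  0.2275] f [-6.54  2.22  9.04] w 0.0
shift cm [  3.08  29.99 -15.32]
t 5.325 ee [ 0.5413 -0.2856  0.2275] f [-6.54  2.22  9.04] w 0.0
shift cm [ 3.09 30.01 -6.62]
```

Call:
{"api": "drive_tool", "payload": {"targets": "0 0 -1 0 0 0 255; 0 0 -3 0 0 0 255; 0 0 -6 0 0 0 255; 0 2 -10 0 0 0 100; 0.5 6 -14 0 0 0 0; 1 11 -15.3 0 0 0 0; 1.5 16 -15.3 0 0 0 0; 2 21 -15.3 0 0 0 0; 2.5 26 -15.3 0 0 0 0; 3.1 30 -15.3 0 0 0 0; 3.1 30 -15.3 0 0 0 0; 3.1 30 -15.3 0 0 0 0"}}

```text
time_s: 6.82
ee_pos: [0.5211, 0.0151, 0.3808]
orientation: [[-0.999, 0.036, 0.003], [0.036, 0.999, -0.003], [-0.003, -0.003, -1.0]]
wrist_force: [0.1, 0.4, -0.3]
width: 0.997
```

Run:
```python
from h import *
delta([.521,.0155,.293],yaxis=[.036,.999])
for n in('scene','top'): c=cap(n,n+'2')
a=cv2.imread('pics/scene2.png');cv2.imwrite('pics/s2c.png',cv2.resize(a[60:320,280:480],None,fx=3,fy=2.3))
```

```text
t 6.825 ee [0.5211 0.0151 0.3808] f [ 0.07  0.44 -0.26] w 0.997
shift cm [0.04 0.06 8.78]
rotvec [-0.14  0.15  0.02]
```

View pics/s2c.png

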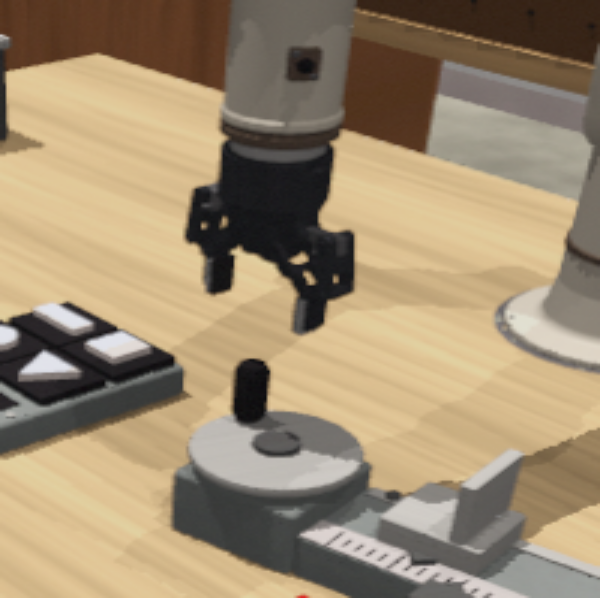

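The open jaws straddle the handle (crop (250,390)). Next: descend and close.

Call:
{"api": "drive_tool", "payload": {"targets": "0 0 2 0 0 0 0; 0 0 4 0 0 0 0; 0 0 6 0 0 0 0; 0 0 8 0 0 0 0; 0 0 8.8 0 0 0 0; 0 0 8.8 0 0 0 60; 0 0 8.8 0 0 0 120; 0 0 8.8 0 0 0 255; 0 0 8.8 0 0 0 255; 0 0 8.8 0 0 0 255; 0 0 8.8 0 0 0 255; 0 0 8.8 0 0 0 255", "force": 40}}

```text
time_s: 8.43
ee_pos: [0.522, 0.015, 0.2935]
orientation: [[-0.999, 0.037, 0.004], [0.037, 0.999, -0.001], [-0.004, -0.001, -1.0]]
wrist_force: [0.2, 4.8, 6.1]
width: 0.306
```

Run:
```python
from h import *
delta([.521,.0155,.293],yaxis=[.036,.999])
s=status.observe(); p=s['ee_pos'][:2]; R=s['orientation']; g=(s['ee_pos']+R[:,2]*.155); print(g)
ax=np.array([.5385,.0609]); print(g[:2]-ax,np.linalg.norm(g[:2]-ax))
for n in('scene','top'): c=cap(n,n+'3')
a=cv2.imread('pics/scene3.png');cv2.imwrite('pics/s3c.png',cv2.resize(a[100:320,290:480],None,fx=3,fy=2.7))
```

```text
t 8.425 ee [0.522  0.015  0.2935] f [0.22 4.76 6.07] w 0.306
shift cm [0.1  0.05 0.05]
rotvec [-0.08  0.25 -0.05]
[0.52265328 0.01472319 0.13847822]
[-0.01584672 -0.04617681] 0.04882024413877541
```

View pics/s3c.png

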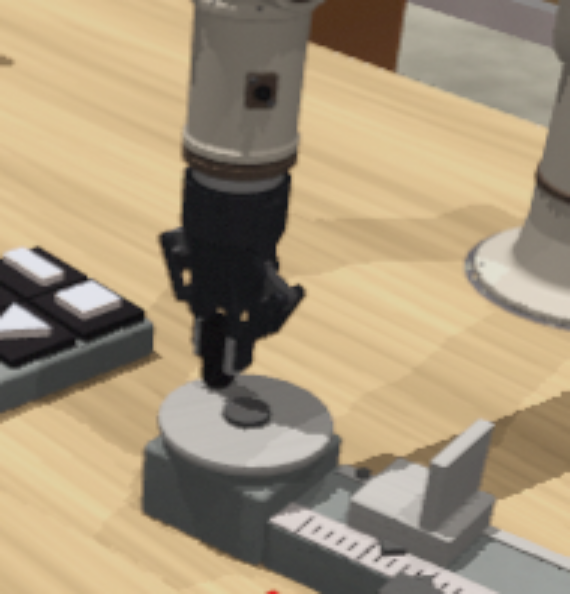

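```bash
cat >> h.py <<'E'
def arc(ax,th0,degs,r=.048,z=.293,tilt=True):
    """rows for handle angle th0-deg (world deg), grasp pt under TCP"""
    s=status.observe(); R=s['orientation']; out=[]
    from scipy.spatial.transform import Rotation as Ro
    for d in degs:
        a=np.radians(th0-d); p=np.array([ax[0]+r*np.cos(a),ax[1]+r*np.sin(a),z])
        t=R.T@(p-s['ee_pos'])*100; out.append(' '.join(f'{v:.1f}' for v in t)+' 0 0 0 255')
    print('; '.join(out))
E
python3 - <<'E'
from h import *
# circle passing through present TCP
s=status.observe(); p=s['ee_pos'][:2]; ax=np.array([.538,.0609]); v=p-ax; print(np.linalg.norm(v)); th=np.degrees(np.arctan2(v[1],v[0])); print(th)
arc(ax,th,[6,15,25,36,48,60,72,84,96,108,120,132,144,156,168,180,190,200,200,200],r=.0482,z=.2935)
E
```

```text
0.04867585287253179
-109.1830285409417
0.5 0.2 -0.0 0 0 0 255; 1.1 0.6 -0.0 0 0 0 255; 1.8 1.1 -0.0 0 0 0 255; 2.4 1.8 -0.0 0 0 0 255; 2.9 2.6 -0.0 0 0 0 255; 3.3 3.6 -0.0 0 0 0 255; 3.4 4.6 -0.0 0 0 0 255; 3.3 5.6 -0.0 0 0 0 255; 3.0 6.5 -0.0 0 0 0 255; 2.5 7.4 -0.0 0 0 0 255; 1.9 8.2 -0.0 0 0 0 255; 1.0 8.8 -0.0 0 0 0 255; 0.1 9.2 -0.0 0 0 0 255; -0.8 9.4 -0.0 0 0 0 255; -1.9 9.5 -0.0 0 0 0 255; -2.8 9.3 -0.0 0 0 0 255; -3.6 8.9 0.0 0 0 0 255; -4.3 8.5 0.0 0 0 0 255; -4.3 8.5 0.0 0 0 0 255; -4.3 8.5 0.0 0 0 0 255
```

Call:
{"api": "drive_tool", "payload": {"targets": "0.5 0.2 0 0 0 0 255; 1.1 0.6 0 0 0 0 255; 1.8 1.1 0 0 0 0 255; 2.4 1.8 0 0 0 0 255; 2.9 2.6 0 0 0 0 255; 3.3 3.6 0 0 0 0 255"}}

```text
time_s: 9.28
ee_pos: [0.4894, 0.0519, 0.2935]
orientation: [[-0.999, 0.038, 0.003], [0.038, 0.999, -0.002], [-0.003, -0.002, -1.0]]
wrist_force: [1.4, -3.2, 2.1]
width: 0.299
```

Run:
```python
from h import *
s=status.observe(); p=s['ee_pos']; ax=np.array([.538,.0609]); v=p[:2]-ax; print(p,np.linalg.norm(v)); th=np.degrees(np.arctan2(v[1],v[0])); print(th,s['wrist_force'],s['width'])
arc(ax,-109.2,[75,90,105,120,135,150,165,180,195,210,225,240,255,270,285,300,310,320,320,320],z=.2935)
```

```text
[0.48943722 0.05190406 0.29350486] 0.0493889743551944
-169.5052885894124 [ 1.3744054  -3.17820748  2.11082927] 0.29871509316862443
-0.0 1.3 -0.0 0 0 0 255; -0.2 2.5 -0.0 0 0 0 255; -0.8 3.6 -0.0 0 0 0 255; -1.5 4.6 -0.0 0 0 0 255; -2.6 5.3 -0.0 0 0 0 255; -3.7 5.8 0.0 0 0 0 255; -5.0 5.9 0.0 0 0 0 255; -6.2 5.7 0.0 0 0 0 255; -7.4 5.2 0.0 0 0 0 255; -8.3 4.4 0.0 0 0 0 255; -9.1 3.3 0.0 0 0 0 255; -9.5 2.2 0.0 0 0 0 255; -9.6 0.9 0.0 0 0 0 255; -9.4 -0.3 0.0 0 0 0 255; -8.9 -1.5 0.0 0 0 0 255; -8.1 -2.4 0.0 0 0 0 255; -7.4 -2.9 0.0 0 0 0 255; -6.7 -3.3 0.0 0 0 0 255; -6.7 -3.3 0.0 0 0 0 255; -6.7 -3.3 0.0 0 0 0 255
```

Call:
{"api": "drive_tool", "payload": {"targets": "0 1.3 0 0 0 0 255; -0.2 2.5 0 0 0 0 255; -0.8 3.6 0 0 0 0 255; -1.5 4.6 0 0 0 0 255; -2.6 5.3 0 0 0 0 255; -3.7 5.8 0 0 0 0 255; -5.0 5.9 0 0 0 0 255; -6.2 5.7 0 0 0 0 255; -7.4 5.2 0 0 0 0 255; -8.3 4.4 0 0 0 0 255; -9.1 3.3 0 0 0 0 255; -9.5 2.2 0 0 0 0 255; -9.6 0.9 0 0 0 0 255; -9.4 -0.3 0 0 0 0 255; -8.9 -1.5 0 0 0 0 255; -8.1 -2.4 0 0 0 0 255; -7.4 -2.9 0 0 0 0 255; -6.7 -3.3 0 0 0 0 255; -6.7 -3.3 0 0 0 0 255; -6.7 -3.3 0 0 0 0 255"}}

```text
time_s: 11.78
ee_pos: [0.5543, 0.0162, 0.2936]
orientation: [[-0.999, 0.038, 0.001], [0.038, 0.999, -0.003], [-0.001, -0.003, -1.0]]
wrist_force: [-4.0, 2.9, 1.9]
width: 0.304
```

```bash
cat >> h.py <<'E'
def plane(c,z,x0,y0,w,h,s):
    i,j=np.mgrid[:h,:w]; P=np.zeros((h,w,2),np.float32)
    for a in range(h):
        for b in range(w): P[a,b]=proj(c,[x0-(a-h/2)/s,y0-(b-w/2)/s,z])
    return cv2.remap(c['color'],P[...,0],P[...,1],cv2.INTER_CUBIC)
def avg(n,f,k=6):
    cs=[vision.capture(n) for _ in range(k)]; c=cs[0]; c['color']=np.mean([x['color'] for x in cs],0).round().astype(np.uint8)
    pickle.dump(c,open(f'{f}.pkl','wb')); cv2.imwrite(f'pics/{f}.png',c['color'][:,:,::-1]); return c
E
python3 - <<'E'
from h import *
s=status.observe(); p=s['ee_pos']; ax=np.array([.538,.0609]); v=p[:2]-ax; print(p,np.linalg.norm(v)); th=np.degrees(np.arctan2(v[1],v[0])); print(th,s['wrist_force'],s['width'])
for n in('top','scene'):
    c=avg(n,n+'4')
    im=plane(c,.0555,.5414,.235,700,500,6000); cv2.imwrite(f'pics/p4{n}.png',im[:,:,::-1])
a=cv2.imread('pics/scene4.png');cv2.imwrite('pics/s4c.png',cv2.resize(a[240:380,330:490],None,fx=4,fy=4,interpolation=cv2.INTER_CUBIC))
E
```

```text
[0.55434901 0.01618964 0.2935505 ] 0.04760573822852732
-69.91430257629347 [-3.95455149  2.91376528  1.88630863] 0.30380862048744606
```

View pics/p4top.png

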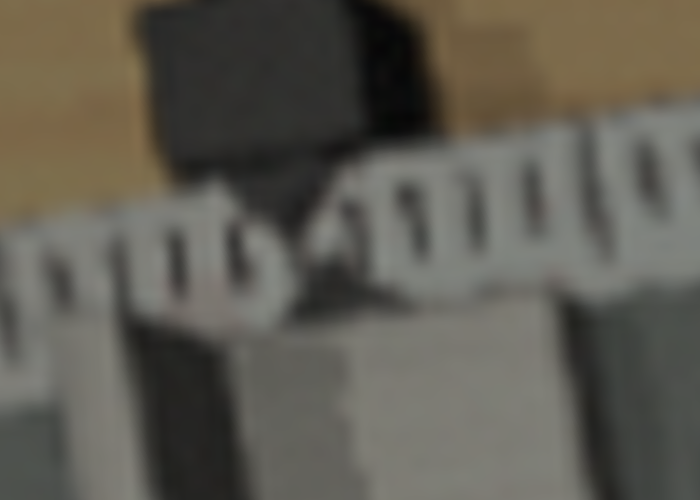

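View pics/p4scene.png

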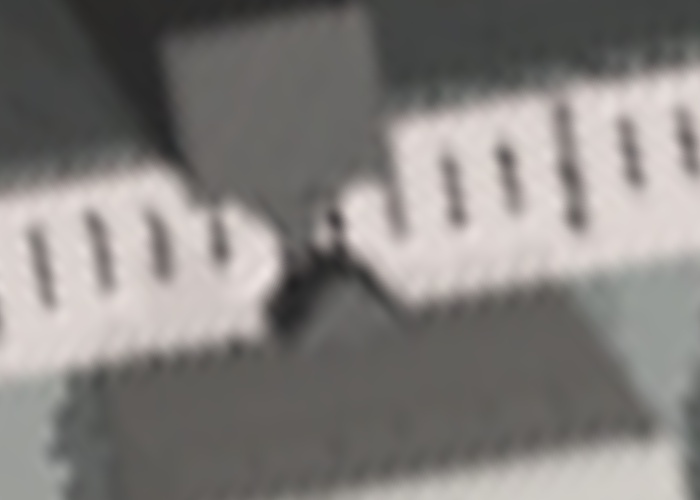

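View pics/s4c.png

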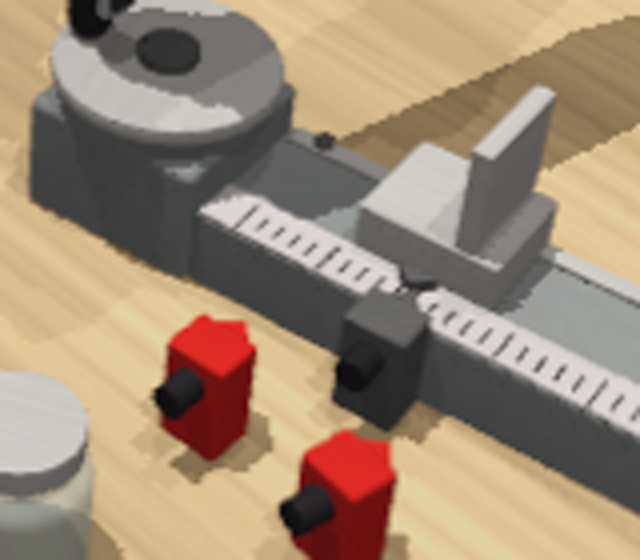

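```bash
cat >> h.py <<'E'
AX=np.array([.5382,.0609])
def bed(c,ang,s0,s1,n0,n1,k=8000,z=.0555):
    d=np.array([-np.sin(ang),np.cos(ang)]); n=np.array([np.cos(ang),np.sin(ang)])
    S=np.arange(s0,s1,1/k); N=np.arange(n1,n0,-1/k); P=np.zeros((len(N),len(S),2),np.float32)
    for i,b in enumerate(N):
        for j,a in enumerate(S): P[i,j]=proj(c,[*(AX+d*a+n*b),z])
    return cv2.remap(c['color'],P[...,0],P[...,1],cv2.INTER_CUBIC),S,N
E
python3 - <<'E'
from h import *
ims=[]
for n in('top','scene'):
    c=load(n+'4')
    im,S,N=bed(c,.185,.13,.225,.018,.052); ims.append(im)
    print(im.shape)
cv2.imwrite('pics/b4.png',np.vstack(ims)[:,:,::-1])
E
```

```text
(272, 760, 3)
(272, 760, 3)
```

View pics/b4.png

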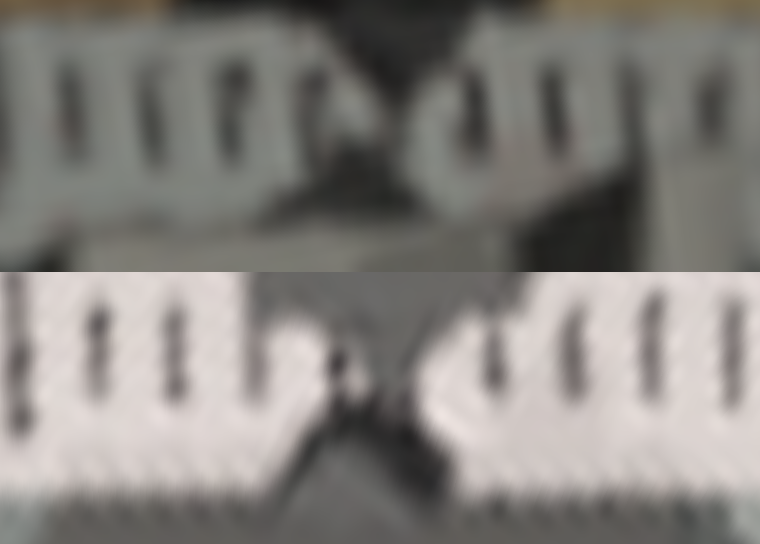

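Run:
```python
from h import *
arc([.538,.0609],-109.2,[328,336,344,350,355],z=.2935)
```

```text
0.6 -0.3 0.0 0 0 0 255; 1.3 -0.4 0.0 0 0 0 255; 2.0 -0.4 0.0 0 0 0 255; 2.5 -0.4 0.0 0 0 0 255; 2.9 -0.3 -0.0 0 0 0 255
```

Call:
{"api": "drive_tool", "payload": {"targets": "0.6 -0.3 0 0 0 0 255; 1.3 -0.4 0 0 0 0 255; 2.0 -0.4 0 0 0 0 255; 2.5 -0.4 0 0 0 0 255; 2.9 -0.3 0 0 0 0 255; 2.9 -0.3 0 0 0 0 255; 2.9 -0.3 0 0 0 0 255"}}

```text
time_s: 13.25
ee_pos: [0.5256, 0.0143, 0.2936]
orientation: [[-0.999, 0.038, 0.001], [0.038, 0.999, -0.003], [-0.002, -0.003, -1.0]]
wrist_force: [-0.9, 1.7, 0.3]
width: 0.305
```

```bash
cat >> h.py <<'E'
def look(tag):
    s=status.observe(); p=s['ee_pos']; v=p[:2]-np.array([.538,.0609]); print('t',s['time_s'],'turn',(-109.2-np.degrees(np.arctan2(v[1],v[0])))%360,np.linalg.norm(v),s['wrist_force'].round(1))
    ims=[]
    for n,a in(('top',.168),('scene',.185)):
        c=avg(n,n+tag); im,S,N=bed(c,a,.155,.205,.020,.0505,k=9000)
        im=cv2.resize(im,None,fx=1.7,fy=1.05); g=im; ims.append(g)
    cv2.imwrite(f'pics/b{tag}.png',np.vstack(ims)[:,:,::-1])
    return ims
E
python3 - <<'E'
from h import *
look('5')
E
```

```text
t 13.25 turn 355.75348645880166 0.048193546589455565 [-0.9  1.7  0.3]
```

View pics/b5.png

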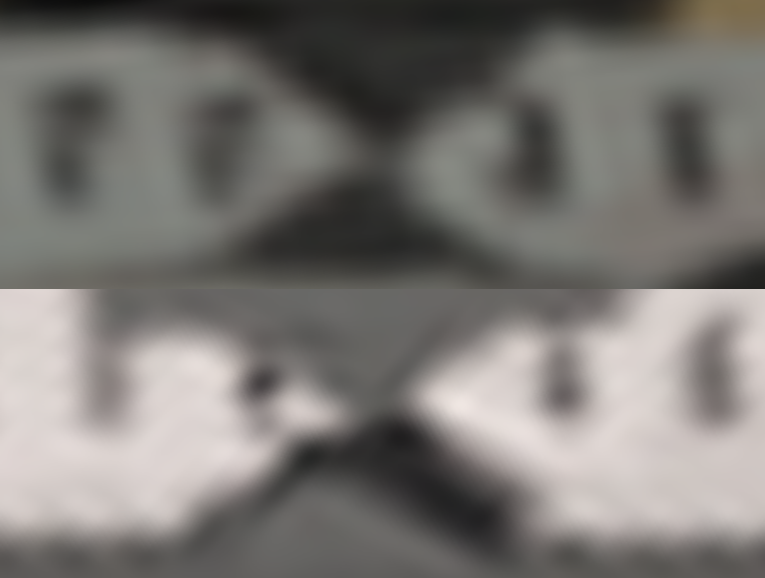

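```bash
cat >> h.py <<'E'
def prof(c,ang,rows,s0,s1,frac=.5,z=.0555,plot=False):
    im,S,N=bed(c,ang,s0,s1,.018,.052,k=5000,z=z)
    g=cv2.GaussianBlur(cv2.cvtColor(im,cv2.COLOR_RGB2GRAY).astype(float),(0,0),1.5)
    for r in rows:
        i=np.argmin(abs(N-r)); p=g[i-1:i+2].mean(0); 
        hi=np.percentile(p,85); lo=p.min(); t=(hi+lo)/2
        j=np.argmin(p); 
        a=j
        while a>0 and p[a]<t:a-=1
        b=j
        while b<len(p)-1 and p[b]<t:b+=1
        sa=S[a]+(p[a]-t)/(p[a]-p[a+1])/5000 if a<j else S[a]
        sb=S[b]-(p[b]-t)/(p[b]-p[b-1])/5000
        print(f'n={r*1e3:.1f} lo {lo:.0f} hi {hi:.0f} L {sa*1e3:.2f} R {sb*1e3:.2f} mid {(sa+sb)*500:.2f} w {(sb-sa)*1e3:.2f}')
E
python3 - <<'E'
from h import *
for a in (.168,.18):
  print(a); prof(load('top5'),a,np.arange(.024,.050,.001),.165,.195)
E
```

```text
0.168
n=24.0 lo 42 hi 119 L 170.01 R 186.49 mid 178.25 w 16.48
n=25.0 lo 40 hi 123 L 170.50 R 185.55 mid 178.02 w 15.06
n=26.0 lo 43 hi 124 L 171.19 R 184.79 mid 177.99 w 13.60
n=27.0 lo 42 hi 122 L 172.13 R 183.67 mid 177.90 w 11.54
n=28.0 lo 42 hi 122 L 173.10 R 182.73 mid 177.92 w 9.63
n=29.0 lo 44 hi 124 L 173.82 R 182.09 mid 177.96 w 8.27
n=30.0 lo 46 hi 127 L 174.53 R 181.81 mid 178.17 w 7.27
n=31.0 lo 55 hi 129 L 175.31 R 181.78 mid 178.55 w 6.47
n=32.0 lo 62 hi 130 L 187.61 R 191.82 mid 189.71 w 4.21
n=33.0 lo 58 hi 130 L 187.91 R 191.76 mid 189.83 w 3.85
n=34.0 lo 59 hi 130 L 188.21 R 191.71 mid 189.96 w 3.51
n=35.0 lo 60 hi 130 L 188.43 R 191.64 mid 190.03 w 3.21
n=36.0 lo 55 hi 130 L 177.46 R 182.51 mid 179.99 w 5.05
n=37.0 lo 45 hi 128 L 177.25 R 182.85 mid 180.05 w 5.61
n=38.0 lo 38 hi 120 L 176.87 R 183.09 mid 179.98 w 6.21
n=39.0 lo 35 hi 117 L 176.19 R 183.80 mid 179.99 w 7.61
n=40.0 lo 35 hi 121 L 175.05 R 185.18 mid 180.12 w 10.13
n=41.0 lo 34 hi 125 L 173.99 R 187.26 mid 180.63 w 13.26
n=42.0 lo 36 hi 127 L 173.12 R 187.78 mid 180.45 w 14.66
n=43.0 lo 37 hi 126 L 1
[... 1141 characters left out ...]
91.22 mid 189.59 w 3.27
n=38.0 lo 57 hi 130 L 177.03 R 182.00 mid 179.51 w 4.97
n=39.0 lo 46 hi 128 L 176.84 R 182.32 mid 179.58 w 5.48
n=40.0 lo 39 hi 121 L 176.46 R 182.54 mid 179.50 w 6.08
n=41.0 lo 35 hi 117 L 175.83 R 183.10 mid 179.46 w 7.27
n=42.0 lo 35 hi 120 L 174.68 R 184.35 mid 179.52 w 9.67
n=43.0 lo 34 hi 124 L 173.57 R 186.55 mid 180.06 w 12.98
n=44.0 lo 36 hi 127 L 172.68 R 187.16 mid 179.92 w 14.49
n=45.0 lo 37 hi 127 L 171.92 R 187.45 mid 179.69 w 15.53
n=46.0 lo 37 hi 123 L 171.33 R 187.75 mid 179.54 w 16.42
n=47.0 lo 39 hi 115 L 170.60 R 188.21 mid 179.41 w 17.61
n=48.0 lo 41 hi 98 L 169.88 R 188.46 mid 179.17 w 18.58
n=49.0 lo 39 hi 79 L 167.77 R 188.58 mid 178.18 w 20.81
```

Run:
```python
from h import *
prof(load('scene5'),.183,np.arange(.026,.047,.001),.165,.195)
arc([.538,.0609],-109.2,[361,367,372,375],z=.2935)
```

```text
n=26.0 lo 35 hi 180 L 168.34 R 189.12 mid 178.73 w 20.77
n=27.0 lo 36 hi 192 L 168.99 R 189.29 mid 179.14 w 20.31
n=28.0 lo 36 hi 196 L 170.23 R 189.22 mid 179.72 w 19.00
n=29.0 lo 36 hi 198 L 171.31 R 188.84 mid 180.07 w 17.53
n=30.0 lo 38 hi 202 L 172.09 R 188.02 mid 180.05 w 15.93
n=31.0 lo 40 hi 208 L 172.66 R 187.07 mid 179.87 w 14.41
n=32.0 lo 41 hi 213 L 173.12 R 186.17 mid 179.64 w 13.05
n=33.0 lo 38 hi 215 L 173.48 R 185.27 mid 179.38 w 11.79
n=34.0 lo 33 hi 215 L 173.97 R 184.50 mid 179.24 w 10.53
n=35.0 lo 36 hi 214 L 175.89 R 183.87 mid 179.88 w 7.98
n=36.0 lo 53 hi 214 L 177.15 R 183.35 mid 180.25 w 6.20
n=37.0 lo 76 hi 215 L 177.16 R 182.89 mid 180.02 w 5.72
n=38.0 lo 91 hi 216 L 176.59 R 182.51 mid 179.55 w 5.93
n=39.0 lo 93 hi 214 L 175.70 R 182.39 mid 179.05 w 6.69
n=40.0 lo 75 hi 213 L 170.69 R 173.99 mid 172.34 w 3.30
n=41.0 lo 78 hi 209 L 170.86 R 183.03 mid 176.95 w 12.17
n=42.0 lo 94 hi 209 L 170.88 R 184.14 mid 177.51 w 13.26
n=43.0 lo 96 hi 207 L 170.76 R 185.18 mid 177.97 w 14.42
n=44.0 lo 94 hi 194 L 170.47 R 186.03 mid 178.25 w 15.56
n=45.0 lo 90 hi 168 L 170.34 R 186.27 mid 178.30 w 15.94
n=46.0 lo 92 hi 142 L 169.99 R 186.51 mid 178.25 w 16.52
0.4 0.1 0.0 0 0 0 255; 0.9 0.3 0.0 0 0 0 255; 1.3 0.5 -0.0 0 0 0 255; 1.5 0.6 -0.0 0 0 0 255
```

Call:
{"api": "drive_tool", "payload": {"targets": "0.4 0.1 0 0 0 0 255; 0.9 0.3 0 0 0 0 255; 1.3 0.5 0 0 0 0 255; 1.4 0.5 0 0 0 0 255; 1.4 0.5 0 0 0 0 255"}}

```text
time_s: 14.48
ee_pos: [0.5118, 0.02, 0.2935]
orientation: [[-0.999, 0.037, 0.002], [0.037, 0.999, -0.003], [-0.002, -0.003, -1.0]]
wrist_force: [0.6, 0.4, -0.8]
width: 0.304
```

Run:
```python
from h import *
look('6')
prof(load('top6'),.172,np.arange(.024,.050,.001),.165,.195)
a=load('scene6')['color'][:,:,::-1];b=load('top6')['color'][:,:,::-1]
A=cv2.resize(a[300:330,405:455],None,fx=12,fy=12,interpolation=cv2.INTER_NEAREST);B=cv2.resize(b[262:292,180:230],None,fx=12,fy=9,interpolation=cv2.INTER_NEAREST);B=np.clip(B*1.5,0,255)
cv2.imwrite('pics/z6.png',np.vstack([cv2.resize(A,(600,300)),cv2.resize(B,(600,300)).astype(np.uint8)]))
```

```text
t 14.475 turn 13.456678995301075 0.04855395719368557 [ 0.6  0.4 -0.8]
n=24.0 lo 47 hi 116 L 171.18 R 189.04 mid 180.11 w 17.87
n=25.0 lo 41 hi 122 L 171.77 R 187.93 mid 179.85 w 16.16
n=26.0 lo 40 hi 125 L 172.30 R 187.01 mid 179.66 w 14.71
n=27.0 lo 43 hi 127 L 172.80 R 186.35 mid 179.57 w 13.55
n=28.0 lo 42 hi 125 L 173.57 R 185.23 mid 179.40 w 11.66
n=29.0 lo 42 hi 123 L 174.49 R 184.33 mid 179.41 w 9.84
n=30.0 lo 49 hi 122 L 175.68 R 183.56 mid 179.62 w 7.88
n=31.0 lo 57 hi 123 L 176.54 R 182.86 mid 179.70 w 6.32
n=32.0 lo 66 hi 124 L 177.19 R 182.36 mid 179.78 w 5.17
n=33.0 lo 61 hi 127 L 187.58 R 191.63 mid 189.60 w 4.05
n=34.0 lo 59 hi 130 L 187.86 R 191.62 mid 189.74 w 3.77
n=35.0 lo 59 hi 130 L 188.18 R 191.57 mid 189.87 w 3.39
n=36.0 lo 59 hi 130 L 188.35 R 191.48 mid 189.92 w 3.13
n=37.0 lo 52 hi 130 L 177.25 R 182.48 mid 179.86 w 5.23
n=38.0 lo 43 hi 125 L 176.99 R 182.78 mid 179.88 w 5.79
n=39.0 lo 37 hi 118 L 176.50 R 183.07 mid 179.78 w 6.57
n=40.0 lo 36 hi 117 L 175.72 R 183.94 mid 179.83 w 8.22
n=41.0 lo 34 hi 122 L 174.54 R 185.62 mid 180.08 w 11.08
n=42.0 lo 34 hi 125 L 173.58 R 187.25 mid 180.41 w 13.66
n=43.0 lo 37 hi 127 L 172.66 R 187.71 mid 180.18 w 15.05
n=44.0 lo 37 hi 126 L 172.09 R 187.98 mid 180.03 w 15.89
n=45.0 lo 40 hi 120 L 171.38 R 188.42 mid 179.90 w 17.04
n=46.0 lo 41 hi 108 L 170.74 R 188.83 mid 179.79 w 18.09
n=47.0 lo 42 hi 90 L 169.93 R 189.05 mid 179.49 w 19.12
n=48.0 lo 35 hi 70 L 167.87 R 189.16 mid 178.51 w 21.30
n=49.0 lo 28 hi 50 L 167.11 R 175.03 mid 171.07 w 7.92
```

View pics/b6.png

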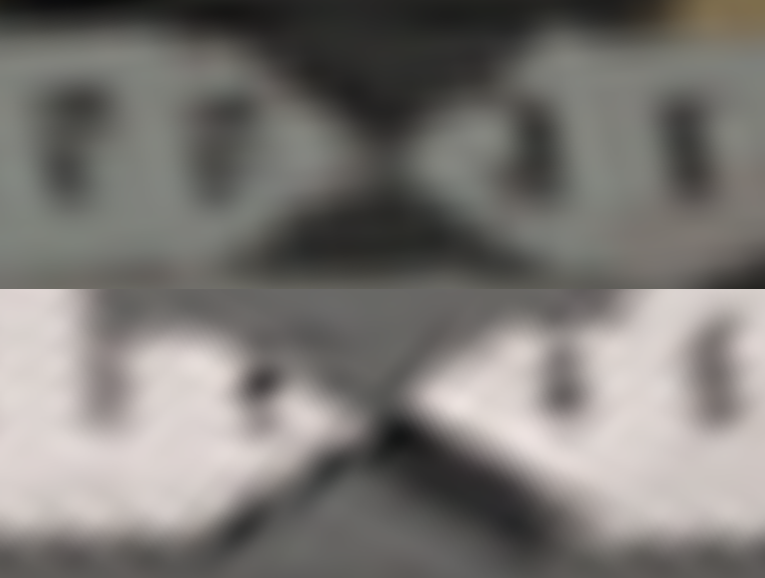

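View pics/z6.png

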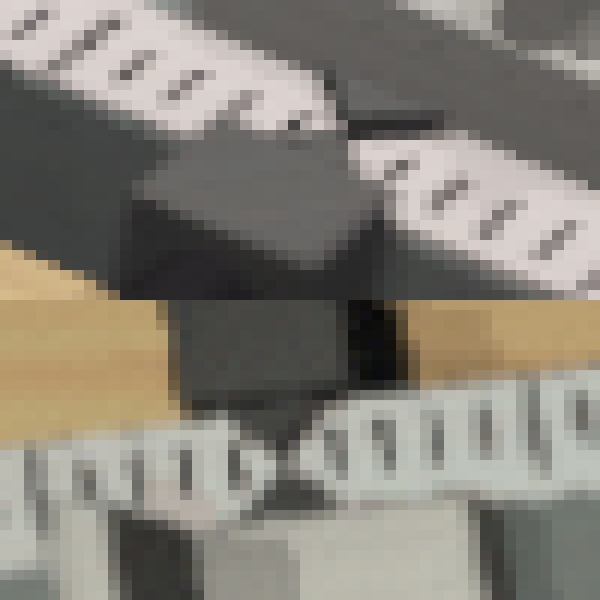

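The remaining gap is about 0.3 mm, so a turn of roughly 3° more.

Run:
```python
from h import *
arc([.538,.0609],-109.2,[376.5],r=.0485,z=.2935)
```

```text
0.2 0.1 0.0 0 0 0 255
```

Call:
{"api": "drive_tool", "payload": {"targets": "0.1 0.1 0 0 0 0 255; 0.2 0.14 0 0 0 0 255; 0.2 0.14 0 0 0 0 255; 0.2 0.14 0 0 0 0 255"}}

```text
time_s: 15.58
ee_pos: [0.51, 0.0213, 0.2936]
orientation: [[-0.999, 0.038, 0.002], [0.038, 0.999, -0.003], [-0.002, -0.003, -1.0]]
wrist_force: [2.0, -2.2, -0.1]
width: 0.303
```

Run:
```python
from h import *
look('7')
for a in (.168,.18): prof(load('top7'),a,[.026,.027,.028,.029,.030,.031,.032,.037,.038,.039,.040,.045,.046],.165,.195)
```

```text
t 15.575 turn 16.030421140785407 0.04853621003346206 [ 2.  -2.2 -0.1]
n=26.0 lo 42 hi 127 L 173.03 R 187.43 mid 180.23 w 14.41
n=27.0 lo 41 hi 126 L 174.12 R 185.92 mid 180.02 w 11.81
n=28.0 lo 40 hi 123 L 175.30 R 184.69 mid 179.99 w 9.39
n=29.0 lo 44 hi 124 L 176.25 R 183.92 mid 180.08 w 7.67
n=30.0 lo 50 hi 125 L 176.89 R 183.12 mid 180.01 w 6.24
n=31.0 lo 58 hi 127 L 177.34 R 182.57 mid 179.96 w 5.23
n=32.0 lo 62 hi 129 L 187.63 R 191.81 mid 189.72 w 4.18
n=37.0 lo 45 hi 127 L 177.18 R 182.86 mid 180.02 w 5.68
n=38.0 lo 39 hi 120 L 176.78 R 183.11 mid 179.94 w 6.32
n=39.0 lo 35 hi 117 L 176.12 R 183.81 mid 179.97 w 7.69
n=40.0 lo 34 hi 121 L 175.05 R 185.11 mid 180.08 w 10.06
n=45.0 lo 42 hi 112 L 171.05 R 188.98 mid 180.02 w 17.92
n=46.0 lo 43 hi 96 L 170.46 R 189.17 mid 179.81 w 18.71
n=26.0 lo 43 hi 120 L 171.28 R 188.85 mid 180.07 w 17.56
n=27.0 lo 41 hi 125 L 171.90 R 188.14 mid 180.02 w 16.24
n=28.0 lo 42 hi 127 L 172.65 R 187.37 mid 180.01 w 14.72
n=29.0 lo 41 hi 127 L 173.68 R 185.95 mid 179.81 w 12.26
n=30.0 lo 40 hi 124 L 174.82 R 184.53 mid 179.68 w 9.72
n=31.0 lo 43 hi 124 L 175.81 R 183.73 mid 179.77 w 7.92
n=32.0 lo 49 hi 125 L 176.46 R 182.89 mid 179.67 w 6.42
n=37.0 lo 61 hi 130 L 187.95 R 191.26 mid 189.60 w 3.31
n=38.0 lo 56 hi 130 L 177.03 R 181.98 mid 179.50 w 4.95
n=39.0 lo 47 hi 128 L 176.77 R 182.32 mid 179.55 w 5.55
n=40.0 lo 40 hi 121 L 176.38 R 182.55 mid 179.46 w 6.17
n=45.0 lo 37 hi 126 L 171.82 R 187.41 mid 179.61 w 15.59
n=46.0 lo 39 hi 122 L 171.21 R 187.80 mid 179.51 w 16.59
```

View pics/b7.png

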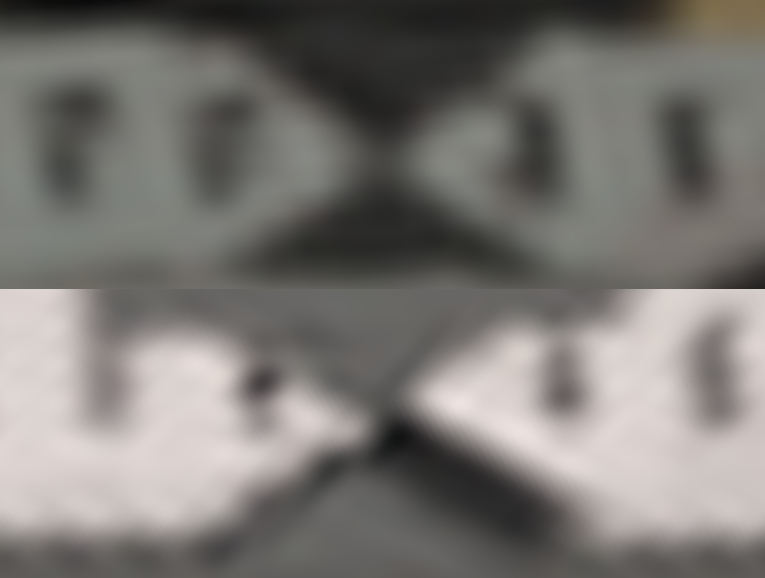

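The points coincide within about 0.2 mm in the top view, at roughly column 380. Releasing the handle and lifting off.

Call:
{"api": "drive_tool", "payload": {"targets": "0 0 0 0 0 0 200; 0 0 0 0 0 0 100; 0 0 0 0 0 0 0; 0 0 0 0 0 0 0; 0 0 0 0 0 0 0; 0 0 0 0 0 0 0; 0 0 -2 0 0 0 0; 0 0 -4 0 0 0 0; 0 0 -7 0 0 0 0; 0 0 -9 0 0 0 0; 0 0 -9 0 0 0 0"}}

```text
time_s: 17.55
ee_pos: [0.5104, 0.0216, 0.3851]
orientation: [[-0.999, 0.038, 0.005], [0.038, 0.999, -0.002], [-0.005, -0.002, -1.0]]
wrist_force: [0.0, -1.0, -0.4]
width: 1.001
```

Run:
```python
from h import *
delta([.469,-.2005,.38]);delta([.469,-.2005,.256],yaxis=[.035,.999])
look('8')
for a in (.168,.18): prof(load('top8'),a,[.026,.027,.028,.029,.030,.031,.032,.037,.038,.039,.040,.045,.046],.165,.195)
c=load('top8');g=c['color'].astype(int);m=(g.max(2)<40).astype(np.uint8)
```

```text
t 17.55 ee [0.5104 0.0216 0.3851] f [ 0.02 -1.01 -0.45] w 1.001
shift cm [  3.3  -22.35   0.54]
t 17.55 ee [0.5104 0.0216 0.3851] f [ 0.02 -1.01 -0.45] w 1.001
shift cm [  3.37 -22.33  12.94]
rotvec [-0.12  0.31 -0.16]
t 17.55 turn 15.928217081723176 0.04802677488261555 [ 0.  -1.  -0.4]
n=26.0 lo 41 hi 126 L 173.19 R 187.46 mid 180.33 w 14.27
n=27.0 lo 41 hi 126 L 174.22 R 185.98 mid 180.10 w 11.76
n=28.0 lo 41 hi 122 L 175.25 R 184.72 mid 179.99 w 9.47
n=29.0 lo 45 hi 123 L 176.22 R 183.86 mid 180.04 w 7.64
n=30.0 lo 50 hi 124 L 176.93 R 183.00 mid 179.97 w 6.07
n=31.0 lo 57 hi 126 L 177.39 R 182.50 mid 179.94 w 5.11
n=32.0 lo 62 hi 129 L 187.59 R 191.83 mid 189.71 w 4.24
n=37.0 lo 45 hi 126 L 177.19 R 182.85 mid 180.02 w 5.66
n=38.0 lo 38 hi 118 L 176.83 R 183.07 mid 179.95 w 6.24
n=39.0 lo 35 hi 115 L 176.11 R 183.77 mid 179.94 w 7.66
n=40.0 lo 33 hi 119 L 175.03 R 185.05 mid 180.04 w 10.02
n=45.0 lo 40 hi 111 L 171.11 R 188.87 mid 179.99 w 17.75
n=46.0 lo 42 hi 95 L 170.43 R 189.13 mid 179.78 w 18.69
n=26.0 lo 42 hi 118 L 171.26 R 188.81 mid 180.04 w 17.54
n=27.0 lo 40 hi 123 L 171.93 R 188.17 mid 180.05 w 16.24
n=28.0 lo 40 hi 126 L 172.80 R 187.42 mid 180.11 w 14.61
n=29.0 lo 41 hi 126 L 173.80 R 186.01 mid 179.90 w 12.21
n=30.0 lo 41 hi 123 L 174.79 R 184.57 mid 179.68 w 9.78
n=31.0 lo 44 hi 122 L 175.78 R 183.69 mid 179.74 w 7.91
n=32.0 lo 49 hi 124 L 176.48 R 182.78 mid 179.63 w 6.29
n=37.0 lo 59 hi 129 L 187.97 R 191.24 mid 189.60 w 3.26
n=38.0 lo 57 hi 129 L 176.96 R 182.00 mid 179.48 w 5.04
n=39.0 lo 47 hi 126 L 176.78 R 182.31 mid 179.54 w 5.53
n=40.0 lo 39 hi 119 L 176.42 R 182.51 mid 179.47 w 6.09
n=45.0 lo 37 hi 126 L 171.94 R 187.47 mid 179.71 w 15.53
n=46.0 lo 38 hi 121 L 171.34 R 187.73 mid 179.54 w 16.39
```

View pics/b8.png

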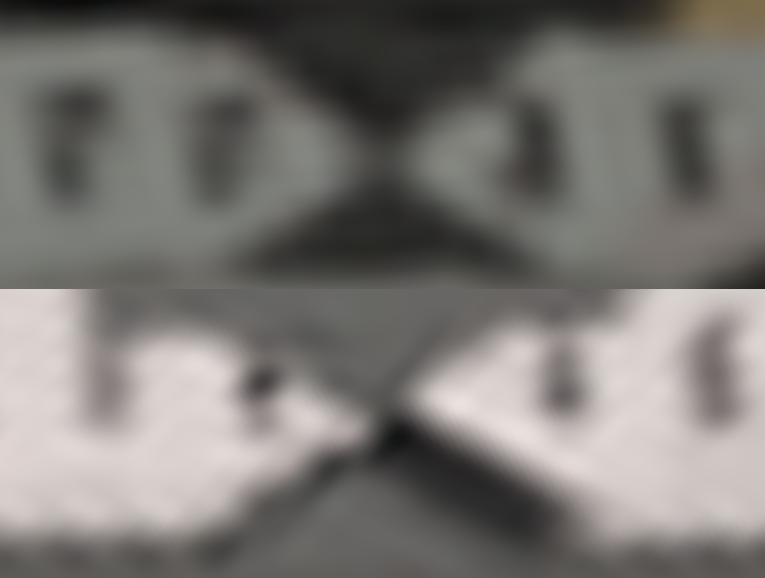

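Releasing the handle did not move the carriage, and it is still aligned. Next is the square key. I'll shut the gripper up high, move over, then descend.

Call:
{"api": "drive_tool", "payload": {"targets": "0.5 -4 0 0 0 0 100; 1 -9 0 0 0 0 255; 2 -14 0 0 0 0 255; 3 -19 0 0 0 0 255; 3.3 -22.3 1 0 0 0 255; 3.3 -22.3 4 0 0 0 255; 3.3 -22.3 8 0 0 0 255; 3.3 -22.3 12 0 0 0 255; 3.3 -22.3 12.9 0 0 0 255; 3.3 -22.3 12.9 0 0 0 255; 3.3 -22.3 12.9 0 0 0 255"}}

```text
time_s: 19.52
ee_pos: [0.4694, -0.2007, 0.2564]
orientation: [[-0.999, 0.038, 0.004], [0.038, 0.999, -0.004], [-0.004, -0.003, -1.0]]
wrist_force: [-0.0, 1.1, -0.3]
width: -0.002
```

Run:
```python
from h import *
delta([.469,-.2005,.227])
c=cap('scene','scene9')
a=cv2.imread('pics/scene9.png');cv2.imwrite('pics/s9c.png',cv2.resize(a[120:260,220:380],None,fx=4,fy=4))
```

```text
t 19.525 ee [ 0.4694 -0.2007  0.2564] f [-0.03  1.07 -0.32] w -0.002
shift cm [0.05 0.03 2.94]
```

View pics/s9c.png

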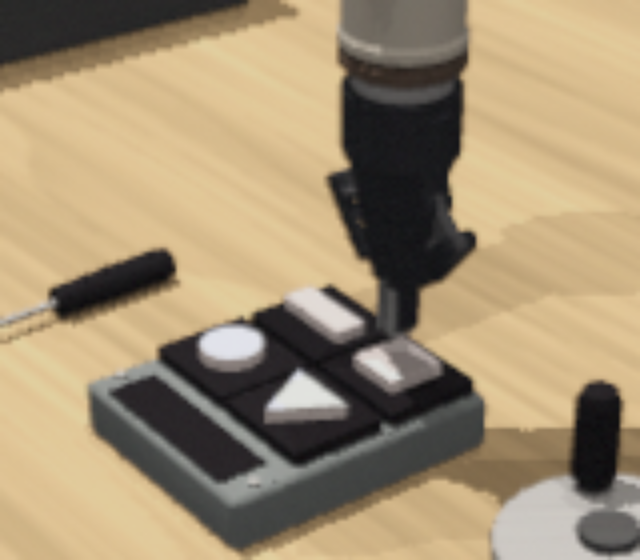

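The tips are above the square key (crop (395,365)), and the bar and round keys are back up. Pressing, then lifting clear.

Call:
{"api": "drive_tool", "payload": {"targets": "0 0 1 0 0 0 255; 0 0 1.8 0 0 0 255; 0 0 2.3 0 0 0 255; 0 0 2.6 0 0 0 255; 0 0 2.9 0 0 0 255; 0 0 3.1 0 0 0 255; 0 0 3.1 0 0 0 255"}}

```text
time_s: 20.45
ee_pos: [0.4694, -0.2008, 0.2272]
orientation: [[-0.999, 0.038, 0.004], [0.038, 0.999, -0.003], [-0.004, -0.003, -1.0]]
wrist_force: [-6.5, 3.4, 20.7]
width: 0.001
```

Call:
{"api": "drive_tool", "payload": {"targets": "0 0 -1 0 0 0 255; 0 0 -3 0 0 0 255; 0 0 -6 0 0 0 255; 0 0 -9 0 0 0 255; 0 0 -12 0 0 0 255; 0 0 -12 0 0 0 255; 0 0 -12 0 0 0 255; 0 0 -12 0 0 0 255"}}

```text
time_s: 21.45
ee_pos: [0.4684, -0.2002, 0.346]
orientation: [[-0.999, 0.038, 0.002], [0.038, 0.999, -0.002], [-0.002, -0.002, -1.0]]
wrist_force: [0.4, 0.8, -0.5]
width: 0.0
```

Run:
```python
from h import *
look('10')
prof(load('top10'),.174,[.027,.028,.029,.030,.031,.038,.039,.040,.045,.046],.165,.195)
```

```text
t 21.45 turn 355.7156250651921 0.27021898806116684 [ 0.4  0.8 -0.5]
n=27.0 lo 41 hi 127 L 173.06 R 187.44 mid 180.25 w 14.38
n=28.0 lo 41 hi 127 L 174.03 R 185.91 mid 179.97 w 11.88
n=29.0 lo 41 hi 124 L 175.01 R 184.60 mid 179.81 w 9.60
n=30.0 lo 44 hi 124 L 175.98 R 183.76 mid 179.87 w 7.78
n=31.0 lo 50 hi 125 L 176.69 R 182.92 mid 179.81 w 6.22
n=38.0 lo 47 hi 128 L 176.96 R 182.62 mid 179.79 w 5.66
n=39.0 lo 39 hi 120 L 176.59 R 182.84 mid 179.71 w 6.24
n=40.0 lo 35 hi 117 L 175.92 R 183.46 mid 179.69 w 7.54
n=45.0 lo 38 hi 122 L 171.64 R 188.10 mid 179.87 w 16.46
n=46.0 lo 40 hi 114 L 170.88 R 188.61 mid 179.75 w 17.73
```

View pics/scene10.png

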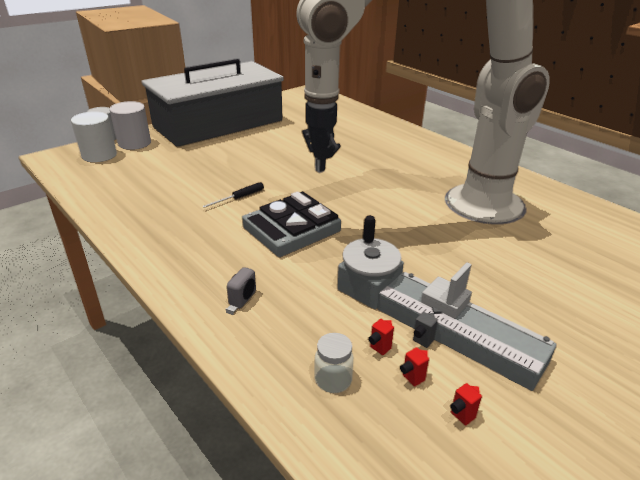

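The scene is as wanted: arm clear at (320,165), all keys up, bystanders in place, points in line within about 0.1 mm. Handing in.

```bash
python3 -c "
from bench import bot
print(bot.hand_in())"
```

```text
the job is handed in; nothing more can be done
None
```

The length stop is set and the job is handed in, with about 21.5 s on the robot's clock. I pressed bar, then round, turned the handwheel clockwise about 376° by its handle, let go, and then pressed square. I never pressed the three-cornered key.

- **Key presses:** the bar and round keys were pressed with about 9 N. The square key took about 21 N and ended within 0.3 mm of the same depth, so I take all three as fully down. The key travel itself can't be read. All keys looked fully up again in the last picture.
- **Alignment:** in the top camera the two points are in line to about 0.1–0.2 mm. They stayed there after I released the handle and after the square press. The scene camera agrees only roughly, to within about 1 mm, because side faces and shadow blur the edges there.
- **Everything else:** the tape measure, jar and screwdriver look unmoved in the last picture. The arm was clear of everything at hand-in.

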